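Hold the loupe in focus over the casting to be inspected

ROBOT

A 6-joint arm with a two-finger parallel gripper is mounted at the origin on the work surface. World frame = base frame: x ahead of the robot, y to its left, z up, the work surface at z = 0. Lengths are in mm, angles in degrees, forces in N, time in s.
With the tool pointing down it reaches from about 300 to 850 mm from the base axis. Payload 4.2 kg.
Tool frame: the origin (TCP) lies midway between the tips of the shut fingers; the grasp point (between the pads) lies 19 mm behind it (pinch_z is the distance from the TCP to the grasp point, in mm); z points along the fingers, y is the line along which they close (so a half turn about z gives the same grasp; the last joint's range is limited). The gripper opens to 91 mm and grips with 3 to 60 N. Pads are 32 mm wide; open, the fingers measure 118 mm over their backs; the gripper's body (76 mm by 178 mm) begins 60 mm behind the grasp point.
Start: joints at [65.317, 18.312, 89.639, -0, 72.044, -1.146], TCP at [229.626, 527.176, 213.976] pointing down, gripper open.
Joint ranges: [-177.97, 177.97], [-48.28, 115.42], [12.27, 149.76], [-77.06, 257.06], [2.81, 150.46], [-146.56, 146.56]. Speed limits (degrees/s): [147.25, 147.25, 180, 180, 180, 180].

INTERFACE

Orientations are given as [roll, pitch, yaw] about the fixed x, y, z axes, in that order (R = Rz(yaw) Ry(pitch) Rx(roll)).
In Python, from workcell import * gives the robot as it stands.
- The arm moves only by the tool step_arm, never from a script. Its argument "steps" is a list of rows, each a list of 7 numbers: the turn, a rotation vector about the tool's x, y, z in degrees, then the shift along the tool's x, y, z in mm, then the opening, from 0 (shut) to 1 (fully open). In form: [[rx, ry, rz, x, y, z, hand], ...]. A call has exactly 8 rows; each row shifts and turns the commanded pose from where the row before left it, along the tool's axes as they then stand; what a row does not reach is not made up. A row lasts 1/8 s, in which the tool goes at most 62.5 mm and 10.7 degrees, less where a joint would pass 70% of its speed; a pose out of reach is approached as far as the arm can. A call is refused whole if a number of a shift passes 62.5 or a number of a turn 10.7, either way. A call with a gripper value outside its range is refused whole. The fingers move at their own pace and stop on an object; "force" is the grip in N (left out, the last holds). Time passes only in rows, so rows that do not move let the fingers close, or fill a call up. It gives the time, the measured TCP pose, the force, the opening and the grip force at its end, in the units of the state.
- state(): the state, without advancing time (a new reading comes with each control period).
- grab_frame(name): name is "scene" or "side" or "wrist"; returns a dict with "image" (480x640x3 uint8, blue, green, red), "fovy" (degrees; the focal length in pixels is half the picture's height over the tangent of half this angle, whatever the lens; pixels are square), "cx", "cy" (the principal point, pixels), "dist" ([k1, k2, p1, p2, k3] as OpenCV has them; the pictures are not rectified), "origin" and "rotation" of the camera in the world; the wrist camera has in their place "tool_from_camera" (4x4, takes a point from camera to tool coordinates, whose origin is the TCP and whose axes are the flange's). Camera axes: x right, y down, z forward; pixel columns grow to the right and rows downward; lengths in mm; the calibration is good to about 2 mm. A picture is of the moment at which its call begins: read the wrist's pose just before it. There is no depth.
- job_done(): hands the job in; it is judged then, once.
The state is a dict: "time_s": time; "qpos": joint angles; "qvel": joint speeds; "effort": joint torques, N m; "ee_pos": TCP position; "ee_rot": TCP orientation; "force": force on the tool from outside, world axes, zero at the start; "torque": the same for the moment, N m; "gripper_width": finger opening in mm; "gripper_force": force on a finger pad.
Only numpy, scipy, OpenCV 4.12 (cv2) and the standard library are available. Lean on these libraries where they do the work, as an engineer would, in place of code of your own. Each camera call takes 0.05 s, during which the arm holds its last target. There are 200 camera calls.

TASK

One of the two aluminium castings on the moulding bench has the steel height gauge standing right behind it: that is the one to inspect. Pick up the loupe by its handle and hold it level with its lens centred above that casting's hub, the lens at the same height as the tip of the gauge's brass pointer; finish while still holding it there, steady, the loupe touching nothing but the fingers. Do not disturb the gauge, the castings or the other things on the bench.

Things in the scene. Friction and masses are not known exactly. Their poses are not given: they have to be found in the camera images.
- loupe: hand loupe lying flat on the bench, between and nearer than the castings, lens roughly away from the robot; 0.1 to 0.17 kg. Black handle with flat upright sides, 104 mm long x 16 x 20 high (all sizes in mm); round steel-rimmed clear lens head 64 across, 16 high. Origin: underside of the handle at the grip point, near the centre of mass. x runs to the lens (handle -60 to +44, lens centre +80), z up
- loupe_lens (a point): the centre of the loupe's lens, 80 in front of the loupe's origin and 10 above its underside
- casting_a: aluminium casting, loose: a round flange 80 across and 12 thick with four small bosses, and a central tapered hub 38 to 34 across; 40 high over all, 0.35 kg. Origin: centre of its underside, on the hub's axis. One casting stands on the left of the bench, one on the right; either may be on either side
- casting_b: a second casting, the same in every way as casting_a
- gauge: height gauge fixed to the bench about 85 behind (+x of) the casting to be inspected, over 300 from the other. Dark steel foot 50 x 70 x 14, bright steel post 10 across, its top 140 above the bench. Origin: on the bench, on the post's axis. Its pointer sticks out towards -x, to the side of the casting
- pointer_tip (a point): tip of the gauge's small brass pointer, 35 from the post's axis towards -x; its height, 75 to 120 above the bench and different each time, is the height wanted for the lens centre. It is 4 thick, on a brass collar 20 across and 14 high that can slide on the post against 3 N of friction
- rammer: bystander: wooden double-ended hand rammer standing upright about 90 behind the other casting, 50 across, 150 high, 0.25 kg, loose. Origin: centre of its foot
- brush: bystander: loose bench brush lying at the right of the bench, about 200 long. Origin: on its underside near the middle
Mind the look-alikes: they are no part of the job. What is shaped like the casting_b but pink is not meant.

How it is judged (in metres and radians):
On the way:
1. the loupe is lifted off the bench in the fingers (height (world z) of loupe above 0.03 m and contact force between the fingers and loupe above 1 N), for 0.2 s.
At the end, for the whole second after the job is handed in: For the last second the loupe is held in the fingers touching nothing else, lens centre within 15 mm of the axis of the casting that the gauge stands behind and within 7 mm of the pointer tip's height, within 0.1 rad of level, slower than 20 mm/s and 0.15 rad/s (((horizontal distance between gauge and casting_a below 0.14 m and horizontal distance between loupe_lens and casting_a below 0.015 m) or (horizontal distance between gauge and casting_b below 0.14 m and horizontal distance between loupe_lens and casting_b below 0.015 m)) and z of loupe_lens in the frame of pointer_tip between -0.007 and 0.007 m and angle between loupe's own z axis and vertical below 0.1 rad and contact force between the fingers and loupe above 1 N and linear speed of loupe below 0.02 m/s and angular speed of loupe below 0.15 rad/s and contact force between loupe and casting_a below 0.2 N and contact force between loupe and casting_b below 0.2 N and contact force between loupe and gauge below 0.2 N and contact force between loupe and rammer below 0.2 N and contact force between loupe and brush below 0.2 N); the arm keeps its last pose, push and grip.
It fails at once if a casting is shifted more than 15 mm (distance of any of casting_a, casting_b from where it was at the start of the episode above 0.015 m).
It fails at once if the gauge's pointer is shifted more than 5 mm (distance of pointer_tip from where it was at the start of the episode above 0.005 m).
It fails at once if the rammer or the brush is shifted more than 20 mm, or the rammer tipped (distance of any of rammer, brush from where it was at the start of the episode above 0.02 m or angle between rammer's own z axis and vertical above 0.3 rad).
It also fails if it takes over 35 s, if anything falls off the work surface, if the arm or the gripper's body presses on something with over 40 N, if the wrist force passes 120 N, or if a joint passes its speed limit or range.

## Working session

There is one attempt and no reset: what is moved stays moved. The work goes in short steps, Python scripts to look and compute and a tool call to move; the robot and the scene stay as the last step left them, time stands still between calls to the robot, and variables do not carry over. Pictures are saved under pics/ and viewed, at most 10 in all, crops included, and the job is handed in when it is done.

Besides the shell and the picture viewer there is one more tool, called after "Request:" as name(argument=value, ...), one argument or row to a line, values as JSON. step_arm: Moves the arm, as the interface text tells. Its arguments: {"type":"object","properties":{"steps":{"type":"array","items":{"type":"array","items":{"type":"number"}}},"force":{"type":"number"}},"required":["steps"]}

```bash
mkdir -p pics; cat > h.py <<'E'
from workcell import *
import numpy as np, cv2, pickle
from scipy.spatial.transform import Rotation as R
def K(f):
    fl=240/np.tan(np.radians(f["fovy"])/2)
    return np.array([[fl,0,f["cx"]],[0,fl,f["cy"]],[0,0,1]])
def shot(n):
    s=state(); f=dict(grab_frame(n))
    if n=="wrist":
        T=np.eye(4);T[:3,:3]=R.from_euler('xyz',s["ee_rot"],degrees=True).as_matrix();T[:3,3]=s["ee_pos"]
        C=T@np.array(f["tool_from_camera"]);f["origin"]=C[:3,3];f["rotation"]=C[:3,:3]
    return f
def ray(f,uv):
    p=cv2.undistortPoints(np.array(uv,float).reshape(-1,1,2),K(f),np.array(f["dist"],float)).reshape(-1,2)
    d=np.c_[p,np.ones(len(p))]@np.array(f["rotation"]).T
    return np.array(f["origin"]),d/np.linalg.norm(d,axis=1)[:,None]
def onz(f,uv,z):
    o,d=ray(f,uv); return o+d*((z-o[2])/d[:,2])[:,None]
def tri(a,ua,b,ub):
    A=np.zeros((3,3));r=np.zeros(3);L=[]
    for f,u in((a,ua),(b,ub)):
        o,d=ray(f,[u]);M=np.eye(3)-np.outer(d[0],d[0]);A+=M;r+=M@o;L.append((o,M))
    p=np.linalg.solve(A,r);return p,[np.linalg.norm(M@(p-o)) for o,M in L]
E
python3 - <<'E'
from h import *
s=state();print({k:s[k] for k in("time_s","ee_pos","ee_rot","gripper_width")})
for n in("scene","side"):
    f=shot(n);pickle.dump(f,open(n+".pkl","wb"));cv2.imwrite(f"pics/{n}0.png",f["image"]);print(n,f["origin"],f["fovy"])
E
```

```text
{'time_s': 0.0, 'ee_pos': array([229.41807559, 526.70279704, 213.10657892]), 'ee_rot': array([-1.79897637e+02, -5.17926590e-04,  1.56463142e+02]), 'gripper_width': 91.08859994695577}
scene [1085.52279108 -589.53180633  660.78615278] 53.818229241107645
side [ 407.8434109  -927.05852098  970.29981526] 49.31114864170082
```

View pics/scene0.png

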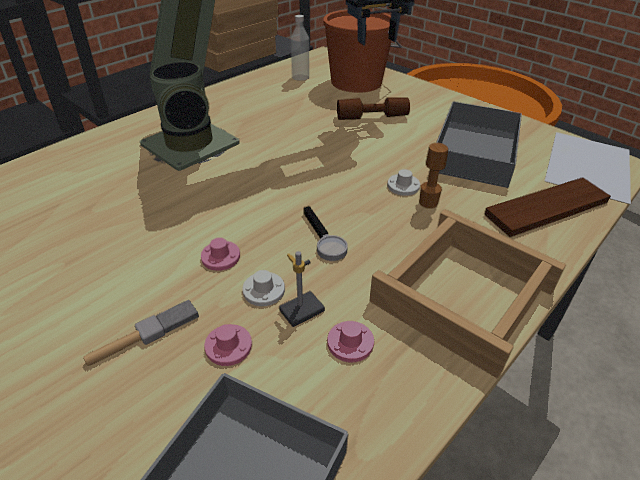

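View pics/side0.png

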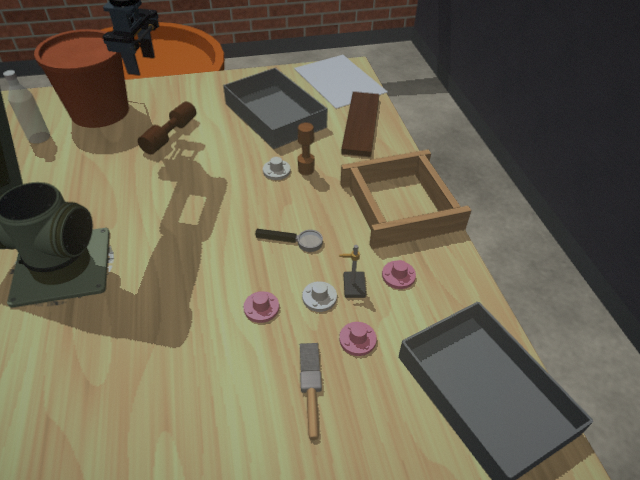

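Both views show two grey castings: scene (263,287) / side (320,295), and scene (404,182) / side (277,169). There are also pink look-alikes. The gauge, at scene (300,305) / side (355,285), stands next to the first grey casting, and the rammer is behind the other one. I'll confirm this in an enlarged crop.

```bash
python3 - <<'E'
from h import *
a=pickle.load(open("scene.pkl","rb"))["image"];b=pickle.load(open("side.pkl","rb"))["image"]
A=cv2.resize(a[200:330,230:360],(400,400),interpolation=cv2.INTER_CUBIC)
L=cv2.resize(b[220:320,290:390],(400,400),interpolation=cv2.INTER_CUBIC)
cv2.imwrite("pics/crop1.png",np.hstack([A,L]))
E
```

```text
(no output)
```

View pics/crop1.png

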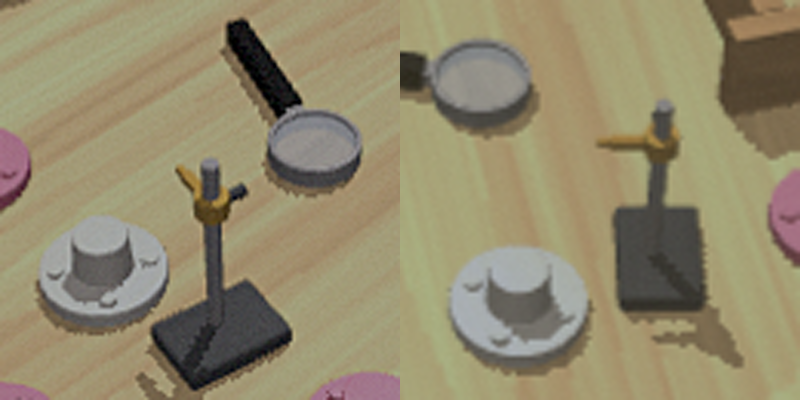

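The crop confirms it: the grey casting at scene (263,277) has the gauge right behind it. It isn't pink, and the other grey casting has the rammer. Pointer tip is at scene (287.5,254.6) / side (339.5,255.8).

```bash
python3 - <<'E'
from h import *
a=pickle.load(open("scene.pkl","rb"));b=pickle.load(open("side.pkl","rb"))
for n,u,v in(("tip",(287.5,254.6),(339.5,255.8)),("posttop",(298.2,252.5),(356,246.2)),("hub",(263.2,276.7),(319.5,288)),("lens",(332.7,246.5),(310,241.2)),("hub other",(404,174),(277,162)),("pink near",(219,243),(261,299)),("rammer top",(437,147),(306,128))):
    p,e=tri(a,u,b,v);print(n,p.round(1),np.round(e,1))
print("handle end",onz(b,[(258,235),(296,238)],20).round(1), onz(a,[(307,210),(325,234)],20).round(1))
E
```

```text
Traceback (most recent call last):
  File "h.py", line 22, in tri
    o,d=ray(f,[u]);M=np.eye(3)-np.outer(d[0],d[0]);A+=M;r+=M@o;L.append((o,M))
        ~~~^^^^^^^
  File "h.py", line 16, in ray
    return np.array(f["origin"]),d/np.linalg.norm(d,axis=1)[:,None]
                                   ~~~~~~~~~~~~~~^^^^^^^^^^
numpy.exceptions.AxisError: axis 1 is out of bounds for array of dimension 1
```

```bash
sed -i 's/    return f$/    else:\n        f["rotation"]=R.from_euler("xyz",f["rotation"],degrees=True).as_matrix()\n    return f/' h.py
python3 - <<'E'
from h import *
for n in("scene","side"):
    f=pickle.load(open(n+".pkl","rb"));print(f["rotation"]);f["rotation"]=R.from_euler("xyz",f["rotation"],degrees=True).as_matrix();pickle.dump(f,open(n+".pkl","wb"))
a=pickle.load(open("scene.pkl","rb"));b=pickle.load(open("side.pkl","rb"))
for n,u,v in(("tip",(287.5,254.6),(339.5,255.8)),("posttop",(298.2,252.5),(356,246.2)),("hub",(263.2,276.7),(319.5,288)),("lens",(332.7,246.5),(310,241.2)),("hub other",(404,174),(277,162)),("pink near",(219,243),(261,299)),("rammer top",(437,147),(306,128))):
    p,e=tri(a,u,b,v);print(n,p.round(1),np.round(e,1))
print("handle end",onz(b,[(258,235),(296,238)],20).round(1), onz(a,[(307,210),(325,234)],20).round(1))
E
```

```text
[-131.29618626   -0.32291935   43.99778172]
[-137.03253675   -0.80312227  -12.69776835]
tip [ 629.4 -200.1  108.5] [0.7 0.7]
posttop [ 663.3 -206.   138.7] [0.9 0.9]
hub [ 580.6 -221.1   34.3] [1.3 1.3]
lens [595.2 -48.3   6.4] [2.9 2.9]
hub other [561.5 239.4  37.7] [1.2 1.2]
pink near [ 447.2 -223.6   35.8] [2.4 2.4]
rammer top [643.1 226.4 149.9] [1.4 1.4]
handle end [[469.6 -16.8  20. ]
 [560.5 -46.6  20. ]] [[479.3  -6.6  20. ]
 [565.3 -38.3  20. ]]
```

Request:
step_arm(
  steps=[
    [0, 0, 0, -45, -36, 0, 1],
    [0, 0, 0, -45, -36, 0, 1],
    [0, 0, 0, -45, -36, 0, 1],
    [0, 0, 0, -45, -36, 0, 1],
    [0, 0, 0, -45, -36, 0, 1],
    [0, 0, 0, -45, -36, 0, 1],
    [0, 0, 0, -45, -36, 0, 1],
    [0, 0, 0, -45, -36, 0, 1],
  ],
)

```text
time_s: 1.1
ee_pos: [445.1, 117.6, 213.8]
ee_rot: [180.0, -0.0, 156.5]
force: [1.3, 0.5, -0.5]
gripper_width: 91.2
gripper_force: 0.0
```

Request:
step_arm(
  steps=[
    [0, 0, 0, -45, -36, 0, 1],
    [0, 0, 0, -45, -36, 0, 1],
    [0, 0, 0, -38, -33, 0, 1],
    [0, 0, -5.5, 0, 0, 0, 1],
    [0, 0, 0, 0, 0, 0, 1],
    [0, 0, 0, 0, 0, 0, 1],
    [0, 0, 0, 0, 0, 0, 1],
    [0, 0, 0, 0, 0, 0, 1],
  ],
)

```text
time_s: 2.1
ee_pos: [520.0, -27.5, 214.1]
ee_rot: [180.0, 0.0, 162.0]
force: [-0.6, 0.2, -0.6]
gripper_width: 91.1
gripper_force: 0.0
```

```bash
python3 - <<'E'
from h import *
s=state();print({k:s[k] for k in("time_s","ee_pos","ee_rot","qpos")})
f=shot("wrist");pickle.dump(f,open("w1.pkl","wb"));cv2.imwrite("pics/w1.png",f["image"]);print(f["tool_from_camera"],f["fovy"])
E
```

```text
{'time_s': 2.1, 'ee_pos': array([519.95512916, -27.51833973, 214.06860797]), 'ee_rot': array([1.79992239e+02, 1.09715569e-02, 1.61993882e+02]), 'qpos': array([-4.29826606e+00,  1.34073351e+01,  9.65833883e+01,  5.25719713e-03,
        6.99967785e+01, -7.62939462e+01])}
[[-1.20488536e-03 -9.67232137e-01 -2.53890806e-01  7.08462138e+01]
 [ 9.99999234e-01 -1.23715712e-03 -3.25585457e-05 -8.31403120e-02]
 [-2.82611146e-04 -2.53890651e-01  9.67232887e-01 -1.70888276e+02]
 [ 0.00000000e+00  0.00000000e+00  0.00000000e+00  1.00000000e+00]] 71.37680873455002
```

View pics/w1.png

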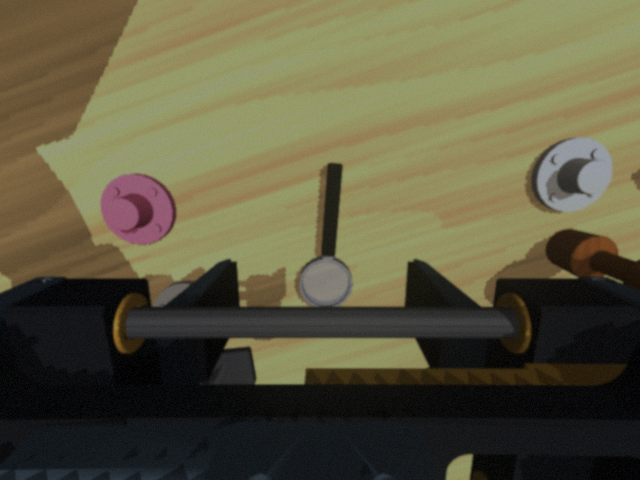

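The wrist view shows the loupe: handle from (335,165) to (328,254) and lens at (326,282). The near pink casting is at (138,208). Next I'll measure the handle and lens from the wrist and side views.

```bash
python3 - <<'E'
from h import *
w=pickle.load(open("w1.pkl","rb"));b=pickle.load(open("side.pkl","rb"));a=pickle.load(open("scene.pkl","rb"))
def handle(f,x0,y0,x1,y1,t=70):
    g=f["image"][y0:y1,x0:x1].max(axis=2);m=(g<t).astype(np.uint8)
    c=max(cv2.findContours(m,0,2)[0],key=cv2.contourArea)
    r=cv2.minAreaRect(c);bx=cv2.boxPoints(r)+[x0,y0];M=cv2.moments(c)
    return bx,np.array([M["m10"]/M["m00"]+x0,M["m01"]/M["m00"]+y0]),r
H={}
for n,f,q in(("w",w,(310,150,360,258)),("side",b,(245,220,299,250)),("scene",a,(295,200,328,240))):
    bx,c,r=handle(f,*q);e=bx[np.argsort(bx[:,1])]if n!="side" else bx[np.argsort(bx[:,0])]
    H[n]=(c,e[:2].mean(0),e[2:].mean(0));print(n,np.round(H[n],1).tolist(),np.round(r[1],1))
for n,f in(("side",b),("scene",a)):
  for i in range(3):
    p,e=tri(w,H["w"][i],f,H[n][i]);print(n,i,p.round(1),np.round(e,1))
print("w on z20",onz(w,[H["w"][i] for i in range(3)],20).round(1).tolist())
# lens ellipse, wrist
im=w["image"][245:312,292:362];hsv=cv2.cvtColor(im,cv2.COLOR_BGR2HSV)
m=((hsv[...,1]<70)&(hsv[...,2]>60)).astype(np.uint8);m=cv2.morphologyEx(m,cv2.MORPH_OPEN,np.ones((3,3)))
c=max(cv2.findContours(m,0,2)[0],key=cv2.contourArea);e=cv2.fitEllipse(cv2.convexHull(c));lc=np.array(e[0])+[292,245];print("lens",lc,e[1],onz(w,[lc],16).round(1),[(tri(w,lc,f,u)[0].round(1),) for f,u in((b,(310,240.5)),(a,(332.7,245)))])
E
```

```text
w [[330.9, 209.0], [335.3, 163.6], [325.8, 257.8]] [15.6 94.6]
side [[275.4, 235.2], [255.7, 233.0], [295.4, 237.6]] [40.   8.9]
scene [[314.5, 221.7], [304.6, 206.6], [323.8, 235.5]] [34.7  9.7]
side 0 [513.2 -14.3   6.9] [0.2 0.2]
side 1 [466.1   5.6   5.3] [0.5 0.5]
side 2 [562.6 -37.5  12.8] [2.2 2.2]
scene 0 [512.  -14.8   9.6] [0.8 0.8]
scene 1 [464.6   3.5  16.6] [2.4 2.4]
scene 2 [563.3 -38.   14.9] [1.3 1.3]
w on z20 [[510.9, -14.0, 20.0], [466.1, 5.2, 20.0], [562.6, -36.7, 20.0]]
lens [325.44969177 282.66337204] (53.59822463989258, 54.4891357421875) [[592.9 -46.8  16. ]] [(array([596.4, -48.1,   4.9]),), (array([594.7, -46.7,  12.5]),)]
```

Request:
step_arm(
  steps=[
    [0, 0, 4, 0, 0, 0, 1],
    [0, 0, 0, 3.5, 9.5, 45, 1],
    [0, 0, 0, 0, 0, 45, 1],
    [0, 0, 0, 0, 0, 45, 1],
    [0, 0, 0, 0, 0, 40, 1],
    [0, 0, 0, 0, 0, 22, 1],
    [0, 0, 0, 0, 0, 12, 1],
    [0, 0, 0, 0, 0, 0, 1],
  ],
)

```text
time_s: 3.15
ee_pos: [520.3, -17.8, 4.6]
ee_rot: [-180.0, -0.0, 158.0]
force: [0.0, 0.6, 0.9]
gripper_width: 91.1
gripper_force: 0.0
```

```bash
python3 - <<'E'
from h import *
w=shot("wrist");pickle.dump(w,open("w2.pkl","wb"));cv2.imwrite("pics/w2.png",w["image"]);print(state()["ee_pos"],state()["force"])
E
```

```text
[520.90259491 -17.81130638   5.38101931] [-0.3760942   0.34083506 -0.34553287]
```

View pics/w2.png

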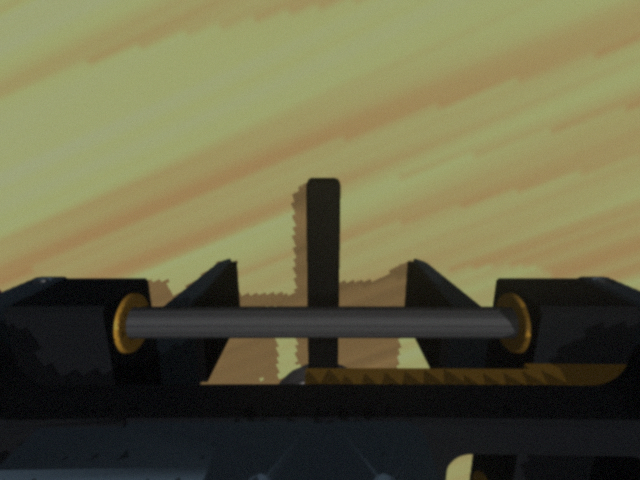

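The handle runs upright at u=307–340, centred between the fingers. Closing on it and lifting.

Request:
step_arm(
  steps=[
    [0, 0, 0, 0, 0, 2, 1],
    [0, 0, 0, 0, 0, 0, 0],
    [0, 0, 0, 0, 0, 0, 0],
    [0, 0, 0, 0, 0, 0, 0],
    [0, 0, 0, 0, 0, 0, 0],
    [0, 0, 0, 0, 0, 0, 0],
    [0, 0, 0, 0, 0, 0, 0],
    [0, 0, 0, 0, 0, 0, 0],
  ],
  force=35,
)

```text
time_s: 4.2
ee_pos: [520.4, -17.9, 2.9]
ee_rot: [180.0, -0.0, 158.0]
force: [0.2, 0.1, -0.3]
gripper_width: 24.0
gripper_force: 0.0
```

```bash
python3 - <<'E'
from h import *
w=pickle.load(open("w2.pkl","rb"));print(onz(w,[(323.5,180)],20));s=state();print(s["gripper_width"],s["gripper_force"],s["force"],s["ee_pos"])
E
```

```text
[[465.41725524   5.27342373  20.        ]]
24.003517236797315 0.0 [ 0.19114086  0.10073718 -0.25313571] [520.42367083 -17.88029486   2.91040297]
```

Request:
step_arm(
  steps=[
    [0, 0, 0, 0, 0, 0, 0],
    [0, 0, 0, 0, 0, 0, 0],
    [0, 0, 0, 0, 0, 0, 0],
    [0, 0, 0, 0, 0, 0, 0],
    [0, 0, 0, 0, 0, -5, 0],
    [0, 0, 0, 0, 0, -10, 0],
    [0, 0, 0, 0, 0, -15, 0],
    [0, 0, 0, 0, 0, -15, 0],
  ],
)

```text
time_s: 5.2
ee_pos: [520.7, -17.9, 49.4]
ee_rot: [180.0, 0.1, 158.0]
force: [0.3, 0.7, -1.7]
gripper_width: 15.6
gripper_force: 35.0
```

Request:
step_arm(
  steps=[
    [0, 0, 0, 0, 0, -20, 0],
    [0, 0, 0, 0, 0, -20, 0],
    [0, 0, 0, 0, 0, -12, 0],
    [0, 0, 0, -5, -16, 0, 0],
    [0, 0, 0, -6, -20, 0, 0],
    [0, 0, 0, -6, -20, 0, 0],
    [0, 0, 0, -6, -20, 0, 0],
    [0, 0, 0, -6, -20, 0, 0],
  ],
)

```text
time_s: 6.2
ee_pos: [510.2, -119.3, 99.0]
ee_rot: [-180.0, -0.1, 157.9]
force: [0.5, -0.4, -1.3]
gripper_width: 16.1
gripper_force: 35.0
```

Request:
step_arm(
  steps=[
    [0, 0, 0, -6, -20, 0, 0],
    [0, 0, 0, -6, -20, 0, 0],
    [0, 0, 0, -6, -16, 0, 0],
    [0, 0, 0, -4.5, -14, 0, 0],
    [0, 0, 0, 0, 0, 0, 0],
    [0, 0, 0, 0, 0, 0, 0],
    [0, 0, 0, 0, 0, 0, 0],
    [0, 0, 0, 0, 0, 0, 0],
  ],
)

```text
time_s: 7.2
ee_pos: [505.9, -190.6, 100.0]
ee_rot: [180.0, 0.0, 158.0]
force: [0.4, -0.8, -1.8]
gripper_width: 16.0
gripper_force: 35.0
```

```bash
python3 - <<'E'
from h import *
s=state();print({k:s[k] for k in("time_s","ee_pos","ee_rot","gripper_width","gripper_force")})
I=[]
for n,(x,y) in(("scene",(230,180)),("side",(260,200))):
    f=shot(n);pickle.dump(f,open(n+"2.pkl","wb"));I.append(cv2.resize(f["image"][y:y+120,x:x+120],(400,400),interpolation=cv2.INTER_CUBIC))
cv2.imwrite("pics/crop2.png",np.hstack(I))
E
```

```text
{'time_s': 7.2, 'ee_pos': array([ 505.93895329, -190.55470777,   99.99107278]), 'ee_rot': array([1.79989991e+02, 7.13983550e-04, 1.58009126e+02]), 'gripper_width': 16.001277537855795, 'gripper_force': 34.99918520450592}
```

View pics/crop2.png

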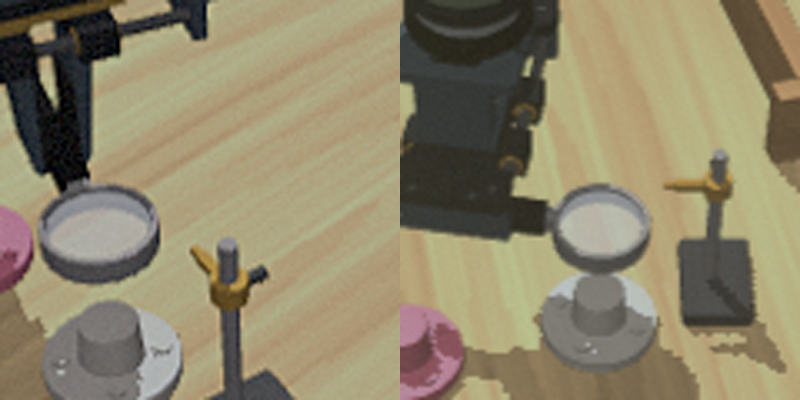

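The lens hangs above the hub: scene (260,250) / side (320,268). Hub top is at scene (262.7,275.4) / side (319.7,285.2). I'll triangulate the lens, tip and hub in the same views.

```bash
python3 - <<'E'
from h import *
a=pickle.load(open("scene2.pkl","rb"));b=pickle.load(open("side2.pkl","rb"))
for n,u,v in(("lens",(260,250.2),(320.3,268.2)),("tip",(288.2,254.4),(340.1,255.8)),("hub",(262.7,275.4),(319.7,285.2)),("posttop",(298.2,252.5),(355.8,246.2))):
    p,e=tri(a,u,b,v);print(n,p.round(1),np.round(e,1))
print("hub z40",onz(a,[(262.7,275.4)],40),onz(b,[(319.7,285.2)],40))
# lens extreme points along/across handle at rim top
d=np.array([.927,-.375])
for n,f,x,y in(("scene",a,230,180),("side",b,260,200)):
    s=120/400
    o,dd=ray(f,[(x,y)])
    im=f["image"];print(n,"lens at z107",onz(f,[(260,250.2) if n=="scene" else (320.3,268.2)],107).round(1))
E
```

```text
lens [ 581.5 -221.6  102.7] [0.3 0.3]
tip [ 630.7 -199.9  109. ] [1.3 1.3]
hub [ 581.6 -221.1   41. ] [0.8 0.8]
posttop [ 663.  -205.6  138.3] [0.8 0.8]
hub z40 [[ 581.20290566 -221.40587281   40.        ]] [[ 581.72839595 -219.33781978   40.        ]]
scene lens at z107 [[ 585.2 -224.1  107. ]]
side lens at z107 [[ 580.7 -225.5  107. ]]
```

```bash
python3 - <<'E'
from h import *
w=shot("wrist");pickle.dump(w,open("w3.pkl","wb"))
for f in (pickle.load(open("w2.pkl","rb")),w):
    g=cv2.cvtColor(f["image"],cv2.COLOR_BGR2GRAY)
    print(g[165:205,316:332].mean(1).round().astype(int).tolist())
    print([ (np.where(g[r,290:356]<45)[0][[0,-1]]+290).tolist() for r in (195,210,225,240,255)])
cv2.imwrite("pics/w3.png",w["image"][140:400,200:460])
E
```

```text
[147, 146, 146, 145, 146, 145, 145, 146, 144, 146, 144, 138, 113, 70, 37, 28, 28, 30, 30, 32, 32, 32, 32, 30, 31, 31, 31, 31, 31, 30, 30, 31, 30, 31, 31, 30, 30, 29, 29, 30]
[[307, 338], [307, 338], [307, 338], [307, 338], [308, 337]]
[140, 140, 139, 139, 139, 140, 140, 143, 143, 145, 144, 139, 114, 73, 39, 30, 29, 30, 31, 32, 33, 32, 32, 32, 32, 32, 31, 32, 32, 32, 31, 30, 31, 31, 31, 31, 31, 30, 30, 30]
[[306, 337], [307, 337], [307, 337], [307, 336], [307, 336]]
```

View pics/w3.png

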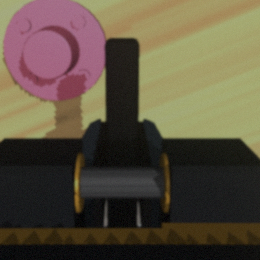

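```bash
python3 - <<'E'
from h import *
C={};I=[]
for n,(x0,y0,x1,y1) in(("scene",(236,234,284,270)),("side",(306,250,362,286))):
    f=pickle.load(open(n+"2.pkl","rb"));im=f["image"]
    v=cv2.resize(im[y0-2:y1+2,x0-6:x1],None,fx=8,fy=8,interpolation=cv2.INTER_CUBIC)
    h=cv2.cvtColor(v,cv2.COLOR_BGR2HSV); m=(h[...,1]<60).astype(np.uint8)
    print(n,v.shape); I.append(cv2.resize(v,(400,300))); I.append(cv2.resize(cv2.cvtColor(m*255,cv2.COLOR_GRAY2BGR),(400,300)))
cv2.imwrite("pics/crop3.png",np.vstack([np.hstack(I[:2]),np.hstack(I[2:])]))
E
```

```text
scene (320, 432, 3)
side (320, 496, 3)
```

View pics/crop3.png

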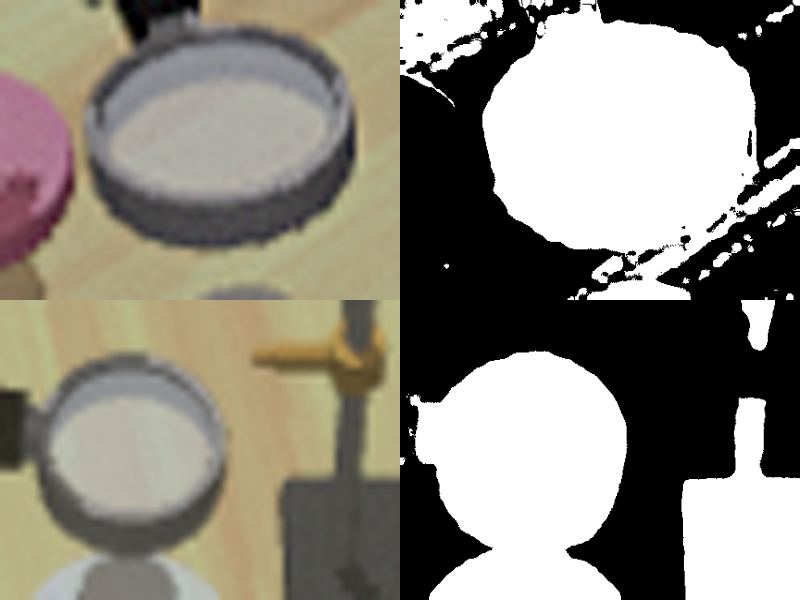

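```bash
python3 - <<'E'
from h import *
a=pickle.load(open("scene.pkl","rb"));b=pickle.load(open("side.pkl","rb"))
print(tri(a,(332.2,248.1),b,(310.4,240.75)))
print(tri(a,(259.6,250.1),b,(320.5,268.6)))
E
```

```text
(array([596.41524991, -49.56691361,   6.10772231]), [np.float64(0.724531067363031), np.float64(0.7245310673629458)])
(array([ 581.57842429, -222.78114569,  103.3153045 ]), [np.float64(0.6952490826704334), np.float64(0.6952490826703812)])
```

On the bench the same measurement read the lens 6.1 mm high, so it has a low bias. The measured rise of 97.2 mm matches the 97.1 mm from kinematics, so the loupe is level and the lens is at about 107 mm. The tip is at about 109.5 mm, so I'll raise 2.5 mm and settle.

Request:
step_arm(
  steps=[
    [0, 0, 0, 0, 1, -1.5, 0],
    [0, 0, 0, 0, 0, -1, 0],
    [0, 0, 0, 0, 0, 0, 0],
    [0, 0, 0, 0, 0, 0, 0],
    [0, 0, 0, 0, 0, 0, 0],
    [0, 0, 0, 0, 0, 0, 0],
    [0, 0, 0, 0, 0, 0, 0],
    [0, 0, 0, 0, 0, 0, 0],
  ],
)

```text
time_s: 8.35
ee_pos: [506.2, -190.2, 102.4]
ee_rot: [180.0, -0.0, 158.0]
force: [-0.2, 0.1, -1.3]
gripper_width: 15.6
gripper_force: 35.0
```

```bash
python3 - <<'E'
from h import *
s=state();print(s["ee_pos"],s["gripper_force"],np.abs(s["qvel"]).max());print(job_done())
E
```

```text
[ 506.23694036 -190.15632632  102.41141458] 34.99920129776001 0.13576444741402524
the job is handed in; nothing more can be done
None
```

I handed the job in with the loupe gripped at 35 N and held level and steady, its lens centred over the hub of the casting in front of the gauge, at about 109.5 mm to match the pointer tip (measured about 109 mm); no verdict came back.

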